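Jack up the front of the portion press and hold it

ROBOT

A 6-joint arm with a two-finger parallel gripper is mounted at the origin on the work surface. World frame = base frame: x ahead of the robot, y to its left, z up, the work surface at z = 0. Lengths are in m, angles in rad, forces in N, time in s.
With the tool pointing down it reaches from about 0.375 to 0.925 m from the base axis. Payload 5.7 kg.
Tool frame: the origin (TCP) lies midway between the tips of the shut fingers; the grasp point (between the pads) lies 19 mm behind it; z points along the fingers, x is the direction in which the jaws open and shut, and the axes are right-handed (so a half turn about z gives the same grasp; the last joint's range is limited). The gripper opens to 88 mm and grips with 3 to 60 N. Pads are 20 mm wide; open, the fingers measure 115 mm over their backs; the gripper's body (75 mm by 178 mm) begins 61 mm behind the grasp point.
Start: joints at [1.03, 0.359, 1.51, -0, 1.272, -0.115], TCP at [0.248, 0.546, 0.223] pointing down, gripper open.
Joint ranges: [-2.97, 2.97], [-1.01, 2.36], [0.21, 2.38], [-0.96, 4.11], [0.2, 2.71], [-2.98, 2.98]. Speed limits (rad/s): [2.39, 2.39, 3.14, 3.14, 3.14, 3.14].

INTERFACE

Orientations are given as a unit quaternion [x, y, z, w].
In Python, from bench import move_ptp, servo_line, goto_joints, move_gripper, sleep, inverse_kinematics, capture, PlanningError, close_job, spot_in, silhouettes, current_clock, current_joint_pos, current_qvel, current_joint_torque, current_position, current_orientation, current_force, current_torque, current_finger_gap gives the robot as it stands. Calls block until the motion is done:
- move_ptp(position, orientation): joint-space move of the TCP to a pose.
- servo_line(position, orientation=None, rate=0.15, contact_N=None): straight line of the TCP; orientation=None keeps the orientation; rate is the mean speed in m/s. With contact_N (N) it stops when the force on the tool has changed by that much, and returns True; else False.
- goto_joints(angles): joint-space move.
- move_gripper(opening): finger opening in m; the grip force is fixed at half the most; returns when the fingers have stopped.
- sleep(seconds).
- inverse_kinematics(position, orientation): joint angles nearest the present ones, or None.
- capture(name): name is "scene" or "top" or "wrist"; returns a dict with "image" (400x640x3 uint8, blue, green, red), "range_z" (400x640 float32, m along the optical axis (not along the pixel's ray), 0 where there is no reading), "intrinsics" (3x3 intrinsics, pixels), "k1" (the pictures are not rectified: a ray, as slopes to the right and down, at radius r is drawn at 1 + k1 r^2 times it, then the intrinsics apply), "R" (3x3) and "t" (3): a world point X has camera coordinates R X + t. Camera axes: x right, y down, z forward; pixel columns grow to the right and rows downward; lengths in m; the calibration is good to about 2 mm. A picture is of the moment at which its call begins.
A pose or a line that the arm cannot do raises PlanningError and nothing moves.
- close_job(): hands the job in, once; it reports no verdict.
Trained networks look in the newest picture that a camera, given by its name, has taken for a name from the list of things; names that differ only in an ending like _2 or _b are one class to them, and where a whole thing is asked for, a point or a joint stands for the part that bears it (a point fixed in the world has none). Each returns a list of dicts, best first, with "conf" (0 to 1); they miss things now and then, are a little off and sometimes report something else, mostly with a low value. They report only what shows in the picture. A call takes as long as a camera call.
- spot_in(camera, query): "xy" ([column, row] in pixels, amid what is visible of it).
- silhouettes(camera, query): "region" (400x640 bool, what is visible of it) and "xy" ([column, row] in pixels, amid what is visible of it).
Readings, each from a call of its own:
- current_clock(): time.
- current_joint_pos(): joint angles.
- current_qvel(): joint speeds.
- current_joint_torque(): joint torques, N m.
- current_position(): TCP position.
- current_orientation(): TCP orientation.
- current_force(): force on the tool from outside, world axes, zero at the start.
- current_torque(): the same for the moment, N m.
- current_finger_gap(): finger opening in m.
Only numpy, scipy, OpenCV 4.12 (cv2) and the standard library are available. Lean on these libraries where they do the work, as an engineer would, in place of code of your own. Each camera call takes 0.05 s, during which the arm holds its last target.

TASK

The portion press has to be levelled: stand the small lever jack under the steel lug at the foot of the press's front, with its saddle under the hole in the lug that marks the lift point, and let go of it. Then pump the jack's handle, leaning on it gently and without forcing it against its stop, until the handle held down keeps both front feet of the press clearly off the table (5 mm or more at the lug). Finish while still holding the handle down, because the jack lets the press sink as soon as the handle comes up; keep the arm off the press itself and leave the other things on the table where they are.

Things in the scene. Friction and masses are not known exactly. Their poses are not given: they have to be found in the camera images.
- jack_grip (a point): Hold for lifting the lever jack (loose, 0.9 kg, grey, 290 x 92 mm): mid-point between its two upright cheek plates, a rigid block 42 mm across along this point's y, 60 mm long along x, top 92 mm above the table; this point 60 mm above the table; fingers have room above the 18 mm high base. Its x points to the jack's front (saddle), z up; the steel lever rises to the rear (-x).
- saddle (a point): Centre of the flat top of the jack's round steel saddle, 36 mm across, 56 mm ahead of jack_grip along the jack's x axis; its axes are the jack's. 86 to 91 mm above the table at the start; the jack's foot plate reaches 42 mm ahead of it. The cheek plates begin 26 mm behind it.
- ram (a joint): How far the saddle is pumped up, m: 0 lowest (saddle 86 mm above the table), 0.040 highest. Without load it stays at the height it was pumped to, so strokes add up. Once it carries the press, only the held-down handle keeps it up: as the handle rises the press sinks to its feet, and the next full stroke, begun with the saddle against the lug, lifts the lug 8 to 12 mm.
- handle_grip (a point): Middle of the black cross-grip at the end of the pump handle: round bar 24 mm thick, 96 mm long along the jack's y axis. Handle up: 144 mm above the table, 173 mm behind jack_grip; handle fully down: 41 mm above the table, 191 mm behind jack_grip. It swings in an arc of 200 mm radius about a pin 60 mm above the table, 8 mm ahead of jack_grip. Pushed down from above; a spring lifts it when free.
- handle (a joint): Pump handle angle, rad: 0 fully up (where its spring brings it), growing as it is pushed down, 0.53 at its bottom stop. A full stroke raises the saddle about 9 to 14 mm (ratchet, 4.5 mm teeth). It takes about 4 N at the cross-grip to take up slack and 9 to 16 N to lift the press; over 45 N counts as forcing it. Two to four strokes are needed.
- lift_point (a point): Marked lift point: centre of the 14 mm hole in the press's front lug, at the lug's underside, 107 mm above the table with the press on its feet. The lug is a level steel plate 62 mm wide, 8 mm thick; it reaches out of the press's front and ends 20 mm beyond the hole; the press's front is 40 mm behind the hole. This point's x axis points straight out of the front, away from the press; z up.
- press (a joint): How far the bench press (stainless machine, 300 mm wide, 500 mm high, on four 100 mm legs, about 12 kg) is tipped up about the line of its rear feet, rad: 0 on all four feet; the lift point, 330 mm in front of that line, rises 3.3 mm per 0.01 rad.
- spanner: A loose open-ended steel spanner, 170 mm long, lying beside the lug; origin under its middle. Leave it.
- spare_foot: A loose spare levelling foot standing beside the lug: black pad 48 mm across with an upright steel stem, 72 mm high; origin at the middle of its underside. Leave it.
- scoop_cup: A loose steel cup 72 mm across, 75 mm high; origin at the middle of its underside. Leave it.
- tape_roll: A loose roll of tape 96 mm across, 25 mm high, lying flat; origin at the middle of its underside. Leave it.
- jar: A loose closed white jar, 72 mm across, 95 mm high; origin at the middle of its underside. Leave it.

How it is judged:
On the way, in this order (a step that is already met when the one before it is completed fails the run):
1. the jack stands on the table, let go, with its saddle under the hole in the lug (within 12 mm) (horizontal distance between saddle and lift_point below 0.012 m and angle between jack_grip's own z axis and vertical below 0.03 rad and height (world z) of jack_grip below 0.064 m and contact force between each of the arm, the fingers and jack below 0.5 N and value of joint press below 0.004 rad), for 0.2 s.
2. pumping has brought the saddle up against the lug (contact force between ram and press above 15 N), for 0.1 s.
At the end, for the whole second after the job is handed in: The robot's fingers hold the handle down (over 3 N); the press is tipped up by over 0.015 rad (5 mm at the lug), still, borne by the saddle (over 30 N) with no arm contact on the press; the saddle is within 15 mm of the lift point seen from above and the jack is upright (value of joint press above 0.015 rad and horizontal distance between saddle and lift_point below 0.015 m and angle between jack_grip's own z axis and vertical below 0.03 rad and contact force between ram and press above 30 N and contact force between the fingers and handle above 3 N and velocity of joint press between -0.01 and 0.01 rad/s and contact force between the arm and press below 0.5 N); the arm keeps its last pose, push and grip.
It fails at once if the handle is forced: more than 45 N between the robot and the handle (contact force between any of the fingers, the arm and handle above 45 N).
It fails at once if the arm pushes on the press (more than 5 N) (contact force between any of the arm, the fingers and press above 5 N).
It fails at once if another thing on the table is moved by more than 40 mm (distance of any of spanner, spare_foot, scoop_cup, tape_roll, jar from where it was at the start of the episode above 0.04 m).
It also fails if it takes over 72 s, if anything falls off the work surface, if the arm or the gripper's body presses on something with over 40 N, if the wrist force passes 120 N, or if a joint passes its speed limit or range.

## Working session

There is one attempt and no reset: what is moved stays moved. The work goes in short steps, each a Python script; the robot and the scene stay as the last script left them, time stands still between calls to the robot, and variables do not carry over. Pictures are saved under pics/ and viewed, and the job is handed in when it is done.

```bash
mkdir -p pics; ls; cat > h.py <<'E'
import numpy as np, cv2
from bench import *
def snap(cam,name):
    c=capture(cam); cv2.imwrite(f'pics/{name}.png',c['image']); return c
def px2w(c,u,v,z=None,d=None):
    K=np.array(c['intrinsics']);k=c['k1']
    a=np.array([(u-K[0,2])/K[0,0],(v-K[1,2])/K[1,1]]);s=a.copy()
    for _ in range(20): s=a/(1+k*(s@s))
    r=np.array([s[0],s[1],1.]);R=np.array(c['R']);t=np.array(c['t'])
    C=-R.T@t; D=R.T@r
    if z is not None: return C+D*(z-C[2])/D[2]
    if d is None: d=c['range_z'][int(round(v)),int(round(u))]
    return C+D*d
def w2px(c,X):
    K=np.array(c['intrinsics']);p=np.array(c['R'])@np.array(X)+np.array(c['t'])
    s=p[:2]/p[2]; s=s*(1+c['k1']*(s@s)); return K[:2,:2]@s+K[:2,2]
def cloud(c):
    K=np.array(c['intrinsics']);k=c['k1'];v,u=np.mgrid[:400,:640]
    a=np.stack([(u-K[0,2])/K[0,0],(v-K[1,2])/K[1,1]],-1);s=a.copy()
    for _ in range(20): s=a/(1+k*(s**2).sum(-1,keepdims=True))
    d=c['range_z'][...,None]
    P=np.concatenate([s*d,d],-1)
    return (P-np.array(c['t']))@np.array(c['R'])
E
python3 - <<'E'
from h import *
for n in ['scene','top','wrist']:
    c=snap(n,n+'0')
    print(n,(-np.array(c['R']).T@c['t']).round(3))
    for q in ['jack_grip','saddle','handle_grip','lift_point','press','handle','spanner','spare_foot','scoop_cup','tape_roll','jar']:
        r=spot_in(n,q)[:2]
        for o in r:
            u,v=o['xy']; print(q,round(o['conf'],2),np.round(o['xy'],1),px2w(c,u,v).round(3))
print(current_clock(),current_orientation())
E
```

```text
pics
scene [1.27  0.497 0.783]
jack_grip 0.9 [400.2 209.4] [0.481 0.144 0.07 ]
saddle 0.47 [374.4 190.6] [0.48  0.067 0.09 ]
handle_grip 0.64 [452.5 206. ] [0.304 0.217 0.004]
lift_point 0.85 [233.2 114.9] [ 0.585 -0.31   0.219]
press 0.97 [235.4 116. ] [ 0.587 -0.3    0.22 ]
handle 0.77 [448.8 199.7] [0.449 0.247 0.133]
spanner 0.6 [277.4 234.2] [ 0.685 -0.079  0.006]
spare_foot 0.82 [339.  168.3] [ 0.387 -0.107  0.03 ]
scoop_cup 0.89 [283.2 258.9] [ 0.743 -0.008  0.013]
tape_roll 0.64 [390.1 184.4] [0.336 0.036 0.01 ]
jar 0.57 [336.5 299.1] [0.81  0.191 0.087]
top [ 0.45  -0.051  1.315]
jack_grip 0.72 [411.2 210.5] [ 0.528 -0.271  0.423]
handle_grip 0.85 [207.4 242.9] [ 0.461  0.272 -0.002]
lift_point 0.74 [410.8 210.1] [ 0.529 -0.27   0.423]
press 0.58 [409.8 207.8] [ 0.544 -0.297  0.306]
handle 0.69 [208.7 244.9] [0.455 0.267 0.001]
spanner 0.85 [317.3 179. ] [ 0.664 -0.076  0.009]
spare_foot 0.73 [326.5 270.5] [ 0.377 -0.104  0.012]
scoop_cup 0.71 [286.1 142.5] [0.785 0.025 0.001]
tape_roll 0.72 [283.5 266.1] [0.39  0.03  0.002]
jar 0.6 [239.4 139.6] [0.771 0.161 0.094]
wrist [0.177 0.579 0.384]
jack_grip 0.88 [217.  371.8] [0.47  0.277 0.002]
1.8 [ 8.40547116e-01  5.41738447e-01 -2.84244606e-05  2.73279941e-05]
```

View pics/scene0.png

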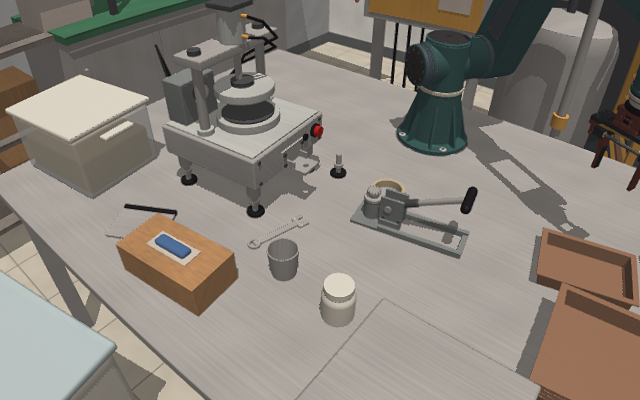

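View pics/top0.png

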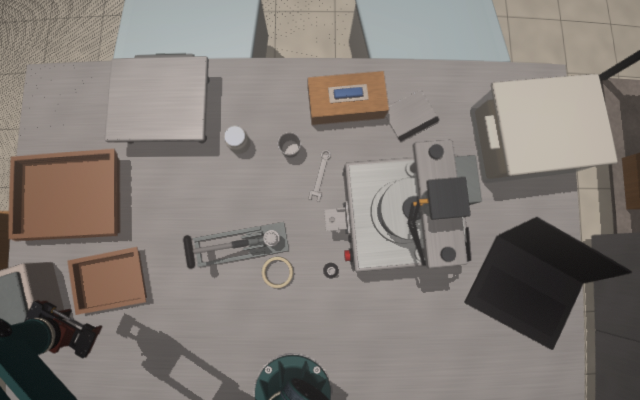

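View pics/wrist0.png

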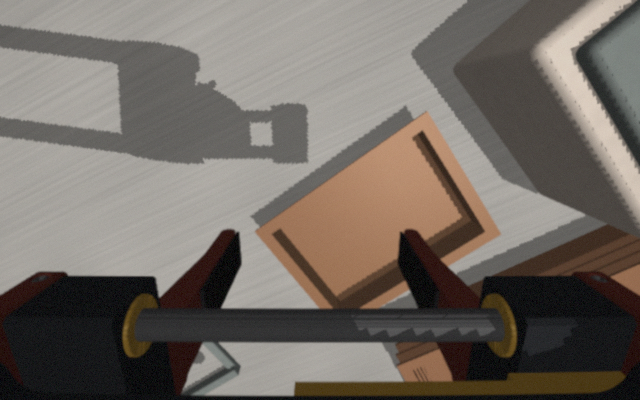

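The top view shows the jack at about (240,243) with its saddle at (271,237), already facing the lug at (335,218). Next I'll zoom in and measure.

```bash
python3 - <<'E'
from h import *
c=snap('top','top1'); np.save('top.npy',c,allow_pickle=True)
im=c['image']
cr=im[195:285,175:365]; cv2.imwrite('pics/crop1.png',cv2.resize(cr,None,fx=4.2,fy=4.2,interpolation=cv2.INTER_CUBIC))
P=cloud(c); 
# lug region
for n,(a,b,e,f) in dict(lug=(200,235,320,352)).items():
    for v in range(a,b,3): print(v,' '.join('%4d'%(1000*P[v,u,2]) for u in range(e,f,2)))
for h0,h1,box in [(.08,.1,(200,290,170,300)),(.1,.125,(200,235,320,350))]:
    a,b,e,f=box;Q=P[a:b,e:f].reshape(-1,3);Q=Q[(Q[:,2]>h0)&(Q[:,2]<h1)]
    print(len(Q),Q.min(0),Q.max(0),Q.mean(0))
s=capture('scene');np.save('scene.npy',s,allow_pickle=True)
cr=s['image'][130:270,260:490]; cv2.imwrite('pics/crop2.png',cv2.resize(cr,None,fx=3.4,fy=3.4,interpolation=cv2.INTER_CUBIC))
for cam in ['top','scene']:
  for q in ['saddle','handle_grip','jack_grip','handle']:
    for o in silhouettes(cam,q)[:1]:
      m=o['region'];print(cam,q,o['conf'],m.sum(),o['xy'],np.argwhere(m).min(0),np.argwhere(m).max(0))
E
```

```text
200   -4   -1   -3    0   -2    3    1   -1    1    6   -1   -1    0  133  187  193
203   -3    1    0    2    1    0   -2    0    1    4    0    1  159  166  184  191
206    0   -2    0   -4    0    0    0    3   -2    1   -5    0  129  161  175  188
209    1    0   -2  114  113  118  113  120  124  137  134  128  126  161  169  188
212    2   -1  112  114  114  111  119  117  115  114  113  113  115  164  161  186
215    0    1    0  114  114  119  115  112  109  115  113  117  115  153  155  186
218   -2   -1    3  115  112   -5    5  111  113  108  111  119  117  147  159  189
221    0   -1    3  113  114    2   -1  115  116  116  117  115  117  137  161  186
224   -2    0    0  113  114  114  116  112  112  115  113  113  117  131  159  182
227    2    1    2  113  111  115  116  117  120  114  117  132  133  132  162  170
230   -1    2   -1  111  113  112  105    2    4   -1    2    3    0  158  166  169
233    1    1    1    0    2    0   -2    0    1   -2    2    1   -3  121  158  158
324 [0.44327148 0.04726655 0.08035212] [0.49329619 0.18972707 0.09995339] [0.46821743 0.11139614 0.09072026]
400 [ 0.48932335 -0.15566465  0.10585004] [ 0.55940475 -0.09301416  0.12457361] [ 0.52970821 -0.12345846  0.11498317]
top saddle 0.66 92 [268.3, 235.6] [232 265] [242 275]
top jack_grip 0.59 2313 [245.6, 242.7] [223 184] [268 288]
top handle 0.9 624 [212.5, 245.3] [236 184] [267 262]
scene saddle 0.57 122 [373.3, 191.2] [187 367] [198 380]
scene handle_grip 0.89 576 [457.2, 203.6] [187 405] [212 476]
scene jack_grip 0.95 3663 [402.7, 212.8] [186 351] [258 476]
scene handle 0.76 668 [448.8, 201.7] [187 403] [213 477]
```

```bash
ls pics
```

```text
crop1.png
crop2.png
scene0.png
top0.png
top1.png
wrist0.png
```

View pics/crop1.png

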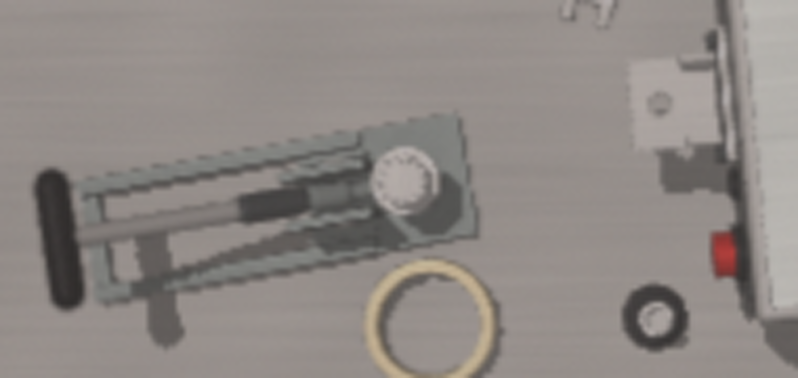

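View pics/crop2.png

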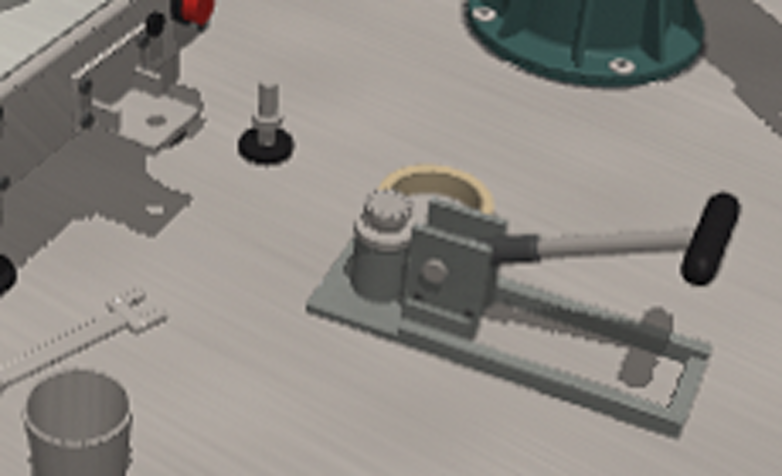

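```bash
python3 - <<'E'
from h import *
c=np.load('top.npy',allow_pickle=True).item();s=np.load('scene.npy',allow_pickle=True).item()
f=lambda x,y:((x+.5)/4.2-.5+175,(y+.5)/4.2-.5+195)
W=lambda x,y,z:px2w(c,*f(x,y),z=z)
sad=W(405,181,.089);hg=W(59,239,.144);hole=W(659,102,.115)
g=lambda x,y:px2w(s,(x+.5)/3.4-.5+260,(y+.5)/3.4-.5+130,z=Z)
print('sad',sad,'hg',hg,'hole',hole)
Z=.089;print('scene sad',g(388,206));Z=.115;print('scene hole',g(156,122));Z=.144;print('scene hg',g(711,239))
# base corners z=.018
for p in [(458,113),(478,235),(75,182),(104,305)]: print('base',W(*p,.018))
d=sad-hg;print('yaw',np.degrees(np.arctan2(d[1],d[0])),np.hypot(*d[:2]))
for p in [(631,60),(633,148),(715,60)]: print('lug',W(*p,.115))
P=cloud(c)
# lug orientation + press front edge
Q=P[205:235,322:338].reshape(-1,3);Q=Q[(Q[:,2]>.105)&(Q[:,2]<.125)];print(cv2.minAreaRect((Q[:,:2]*1000).astype(np.float32)))
m=(P[...,2]>.08)&(P[...,2]<.1);m[:, :250]=0;m[:,300:]=0;Q=P[m];print(len(Q),Q.mean(0),cv2.minAreaRect((Q[:,:2]*1000).astype(np.float32)))
# press top plate front edge
rows=[]
for v in range(165,270,8):
    u=[u for u in range(335,360) if P[v,u,2]>.18][:1]
    if u: rows.append(P[v,u[0]].round(3).tolist())
print(rows)
E
```

```text
sad [0.47652218 0.06190559 0.089     ] hg [0.43563473 0.28932346 0.144     ] hole [ 0.53023379 -0.11468539  0.115     ]
scene sad [0.47785435 0.06388903 0.089     ]
scene hole [ 0.53025257 -0.11370177  0.115     ]
scene hg [0.43422962 0.28790634 0.144     ]
base [0.52850276 0.02950138 0.018     ]
base [0.43839914 0.01415907 0.018     ]
base [0.4764332 0.3149544 0.018    ]
base [0.38576118 0.29088345 0.018     ]
yaw -79.80768516918289 0.2310642133415618
lug [ 0.55924106 -0.09551602  0.115     ]
lug [ 0.49862896 -0.09667944  0.115     ]
lug [ 0.55924879 -0.15352222  0.115     ]
((528.7493286132812, -111.77023315429688), (37.99888229370117, 61.236392974853516), 89.4874038696289)
280 [0.32838488 0.06415007 0.08971141] ((264.44769287109375, 51.41960144042969), (460.0382080078125, 110.28678131103516), 5.0509867668151855)
[[0.674, -0.149, 0.19], [0.651, -0.151, 0.191], [0.63, -0.151, 0.186], [0.608, -0.154, 0.186], [0.45, -0.051, 1.315], [0.563, -0.159, 0.188], [0.542, -0.159, 0.185], [0.52, -0.161, 0.187], [0.498, -0.164, 0.184], [0.476, -0.166, 0.189], [0.455, -0.166, 0.183], [0.433, -0.168, 0.186], [0.412, -0.171, 0.19], [0.39, -0.173, 0.187]]
```

```bash
cat >> h.py <<'E'
def quat(deg): # jack x direction in deg -> tool y along it, z down
    from scipy.spatial.transform import Rotation as Ro
    a=np.radians(deg);y=np.array([np.cos(a),np.sin(a),0]);z=np.array([0,0,-1.]);x=np.cross(y,z)
    return Ro.from_matrix(np.stack([x,y,z],1)).as_quat()
def dirv(deg): return np.array([np.cos(np.radians(deg)),np.sin(np.radians(deg)),0])
SAD=np.array([.477,.063,0]);Y0=-80.;HOLE=np.array([.5302,-.1143,0]);OFF=-.068
E
python3 - <<'E'
from h import *
q=quat(Y0);g=SAD+OFF*dirv(Y0)
move_gripper(.085)
move_ptp(g+[0,0,.20],q); print(current_joint_pos())
servo_line(g+[0,0,.12],q,rate=.1)
f=current_force()
print(servo_line(g+[0,0,.048],q,rate=.06,contact_N=8),current_position(),current_force()-f)
snap('wrist','w2');snap('scene','s2');print(current_clock())
E
```

```text
[ 1.30534245e-01  2.14901405e-01  1.78406038e+00  3.57074651e-04
  1.14236271e+00 -4.52461068e-02]
False [0.46553316 0.13004056 0.04833847] [0.76892904 1.42165436 0.61527713]
6.7
```

View pics/w2.png

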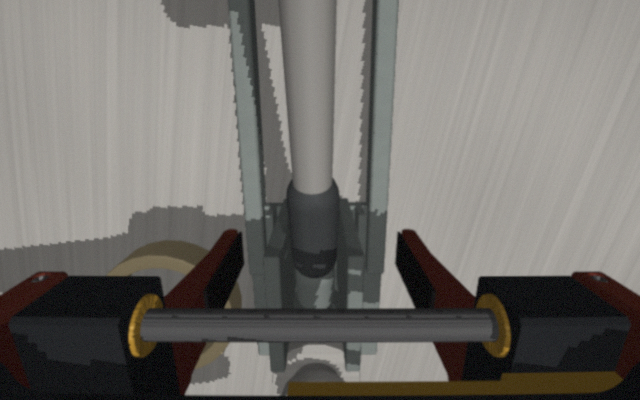

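View pics/s2.png

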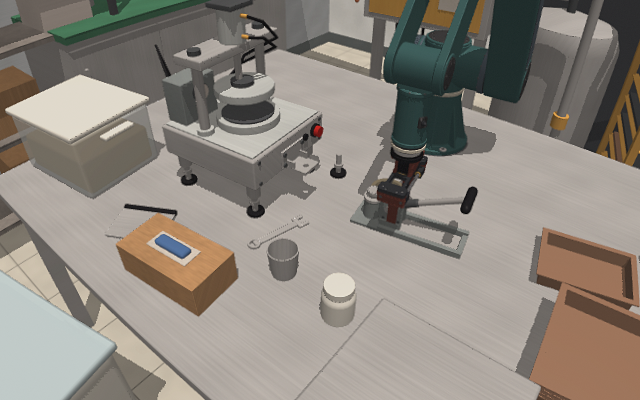

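The jack's cheeks are centred between the fingers, around column 318 in the wrist view. I'll grip, lift it slightly and check.

```bash
python3 - <<'E'
from h import *
q=quat(Y0);g=SAD+OFF*dirv(Y0)
f0=current_force()
move_gripper(.03);print('gap',current_finger_gap(),current_torque())
p=current_position();print(p)
servo_line(p+[0,0,.025],q,rate=.08);sleep(.2)
print('dF',current_force()-f0,current_torque(),current_position(),current_clock())
Y1=-84
S=HOLE-.09*dirv(Y1)+OFF*dirv(Y1)
servo_line(np.array([S[0],S[1],p[2]+.025]),quat(Y1),rate=.12)
snap('scene','s3');c=snap('top','t3')
print(current_position(),current_finger_gap(),current_clock())
cv2.imwrite('pics/t3c.png',cv2.resize(c['image'][180:280,200:400],None,fx=4,fy=4,interpolation=cv2.INTER_CUBIC))
s=cv2.imread('pics/s3.png');cv2.imwrite('pics/s3c.png',cv2.resize(s[100:270,240:460],None,fx=3.4,fy=3.4,interpolation=cv2.INTER_CUBIC))
E
```

```text
gap 0.04193915088975845 [-0.1651011   0.66118582  0.28125717]
[0.46338312 0.12965673 0.04781064]
dF [  0.78034422  -1.70118528 -10.02376223] [-0.07280595  0.05709163  0.01468499] [0.46295462 0.12960096 0.0722673 ] 8.0917
[0.51285935 0.04352309 0.07268599] 0.04204998874762531 9.175
```

View pics/t3c.png

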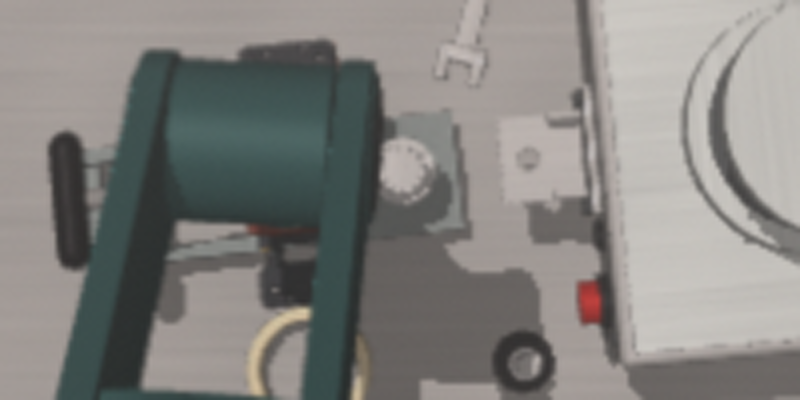

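View pics/s3c.png

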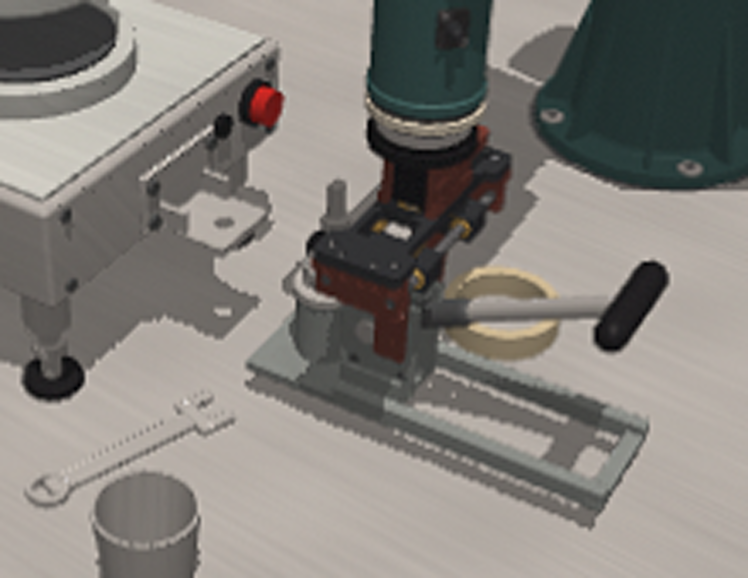

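```bash
python3 - <<'E'
from h import *
c=capture('top');f=lambda x,y:((x+.5)/4-.5+200,(y+.5)/4-.5+180)
print(px2w(c,*f(405,170),z=.1135),px2w(c,*f(529,157),z=.115))
s=capture('scene');f=lambda x,y:((x+.5)/3.4-.5+240,(y+.5)/3.4-.5+100)
print(px2w(s,*f(68+240,272),z=.1135),px2w(s,*f(225,222),z=.115))
E
```

```text
[ 0.52100182 -0.02613651  0.1135    ] [ 0.53031972 -0.11570136  0.115     ]
[ 0.53754735 -0.02850239  0.1135    ] [ 0.52771585 -0.11479423  0.115     ]
```

```bash
python3 - <<'E'
from h import *
q=quat(-84);p=current_position()
servo_line([p[0],p[1],.0555],q,rate=.08)
f0=current_force()
T=np.array([.5224,-.0457,.0555])
print(servo_line(T,q,rate=.06,contact_N=6),current_position(),current_force()-f0)
c=snap('top','t4');s=snap('scene','s4')
cv2.imwrite('pics/t4c.png',cv2.resize(c['image'][180:280,200:400],None,fx=4,fy=4,interpolation=cv2.INTER_CUBIC))
cv2.imwrite('pics/s4c.png',cv2.resize(s['image'][100:270,240:460],None,fx=3.4,fy=3.4,interpolation=cv2.INTER_CUBIC))
print(current_clock())
E
```

```text
False [ 0.52224528 -0.0453453   0.05546336] [-0.77755039  0.82101854  0.12813235]
11.3833
```

View pics/t4c.png

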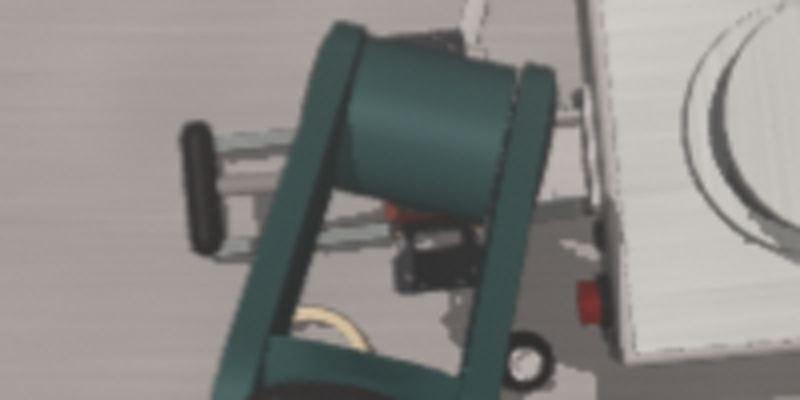

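View pics/s4c.png

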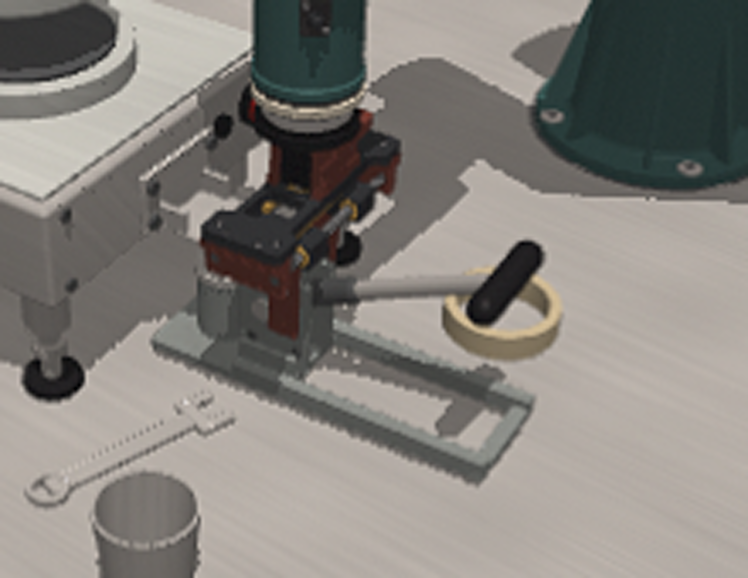

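```bash
python3 - <<'E'
from h import *
q=quat(-84);p=current_position();f0=current_force()
print(servo_line([.5224,-.0457,.0465],q,rate=.03,contact_N=5),current_position(),current_force()-f0)
move_gripper(.075);sleep(.1)
servo_line([.5224,-.0457,.12],q,rate=.1)
back=np.array([.5224,-.0457,0])-.13*dirv(-84)
servo_line([back[0],back[1],.23],q,rate=.2)
sleep(.2)
c=snap('top','t5');s=snap('scene','s5')
cv2.imwrite('pics/t5c.png',cv2.resize(c['image'][180:280,200:400],None,fx=4,fy=4,interpolation=cv2.INTER_CUBIC))
cv2.imwrite('pics/s5c.png',cv2.resize(s['image'][100:270,240:460],None,fx=3.4,fy=3.4,interpolation=cv2.INTER_CUBIC))
snap('wrist','w5')
print(current_clock())
E
```

```text
True [ 0.523119   -0.04572681  0.04762296] [ 1.38915877  1.22627801 12.94521397]
14.725
```

View pics/t5c.png

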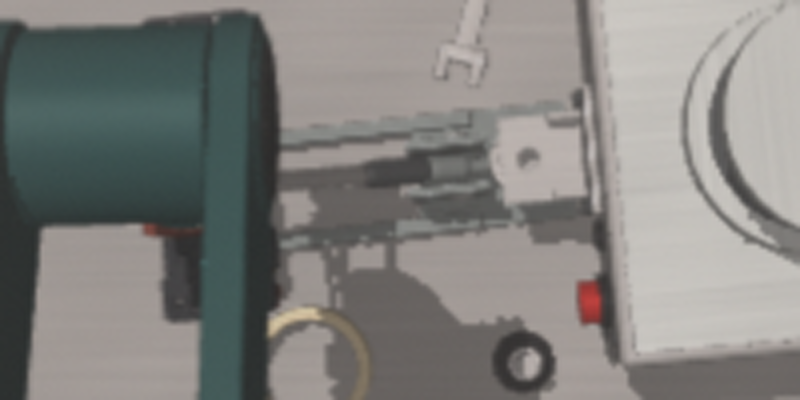

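View pics/s5c.png

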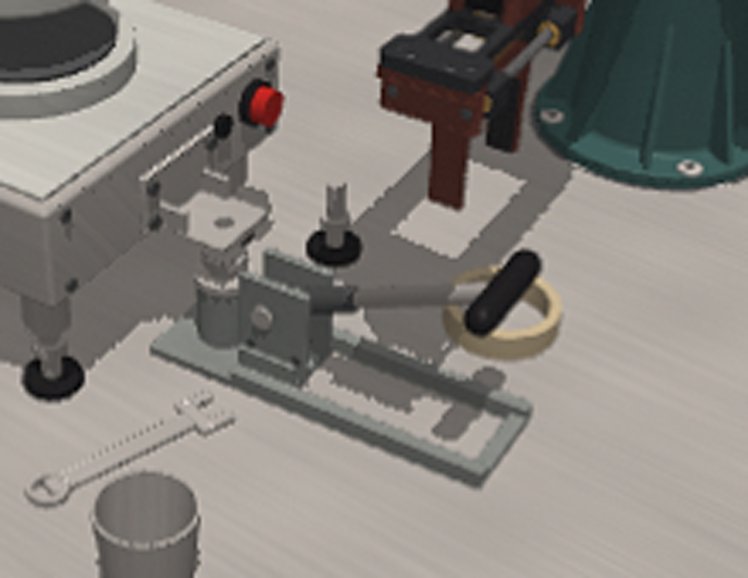

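```bash
python3 - <<'E'
from h import *
s=capture('scene');c=capture('top')
d=dirv(-84);n=np.array([-d[1],d[0],0]);S=np.array([.5302,-.1148,0])
def cr(X,c,o,k): return ((w2px(c,X)-o+.5)*k-.5).round(0)
for a,b,z in [(-.248,.046,.0),(-.248,-.046,.018),(-.248,.046,.018),(.042,.046,.018),(-.229,0,.144),(-.229,.048,.144),(-.229,-.048,.144),(0,0,.089)]:
    X=S+a*d+b*n+[0,0,z];print(a,b,z,'scene',cr(X,s,[240,100],3.4),'top',cr(X,c,[200,180],4))
E
python3 - <<'E'
import cv2
s=cv2.imread('pics/s5.png');cv2.imwrite('pics/s5d.png',cv2.resize(s[140:260,270:410],None,fx=5,fy=5,interpolation=cv2.INTER_CUBIC))
E
```

```text
-0.248 0.046 0.0 scene [476. 492.] top [203. 142.]
-0.248 -0.046 0.018 scene [532. 402.] top [210. 257.]
-0.248 0.046 0.018 scene [479. 474.] top [200. 140.]
0.042 0.046 0.018 scene [147. 336.] top [568. 102.]
-0.229 0 0.144 scene [501. 292.] top [207. 188.]
-0.229 0.048 0.144 scene [470. 329.] top [201. 121.]
-0.229 -0.048 0.144 scene [530. 258.] top [213. 256.]
0 0 0.089 scene [223. 251.] top [526. 160.]
```

View pics/s5d.png

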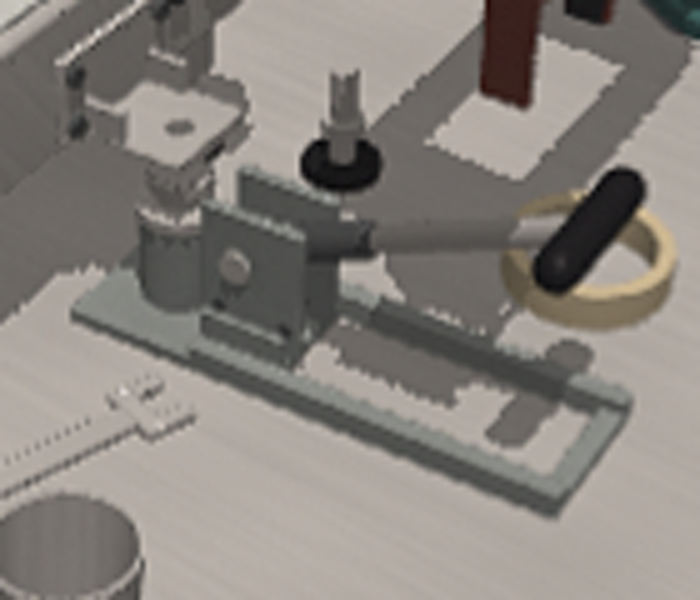

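Everything matches the predicted placement to within about 3 mm. Next is the first pump stroke along the arc.

```bash
cat >> h.py <<'E'
YJ=-84.;PIN=np.array([.5302,-.1148,0])-.048*dirv(YJ)
def arc(e,up=0): return PIN-.2*np.cos(e)*dirv(YJ)+np.array([0,0,.072+.2*np.sin(e)+up])
def down(e0=.434,e1=-.09,n=8,stop=22,rate=.06,F0=None):
    for e in np.linspace(e0,e1,n+1)[1:]:
        r=servo_line(arc(e),quat(YJ),rate=rate if e>0 else .03,contact_N=14)
        f=current_force()-F0;print(round(e,3),r,current_position()[2].round(4),f.round(1))
        if f[2]>stop: break
    return e
E
python3 - <<'E'
from h import *
move_gripper(0.0)
q=quat(YJ);move_ptp(arc(.434,.06),q);sleep(.3);F0=current_force();np.save('F0.npy',F0)
print(F0,current_clock())
servo_line(arc(.434,.015),q,rate=.1)
print(servo_line(arc(.434,.0),q,rate=.03,contact_N=3),current_position(),current_force()-F0)
down(F0=F0); sleep(.2);print(current_force()-F0,current_clock())
s=snap('scene','s6');cv2.imwrite('pics/s6c.png',cv2.resize(s['image'][100:270,240:460],None,fx=3.4,fy=3.4,interpolation=cv2.INTER_CUBIC))
E
```

```text
[-1.24279657  0.02267947 -0.52484998] 16.5667
True [0.50604458 0.11385242 0.15563154] [1.91114048 0.02750922 3.33086653]
0.368 False 0.1437 [1.3 1.8 3.6]
0.303 False 0.1316 [0.6 2.8 4. ]
0.238 False 0.1193 [1.1 3.2 5.1]
0.172 False 0.1065 [1.7 3.7 4.9]
0.106 False 0.0935 [1.6 2.6 4.1]
0.041 False 0.0804 [1.5 2.4 4.5]
-0.025 False 0.0671 [1.4 3.1 3.7]
-0.09 False 0.0539 [1.6 3.2 3.9]
[0.20700651 1.67485586 4.58455995] 21.2583
```

View pics/s6c.png

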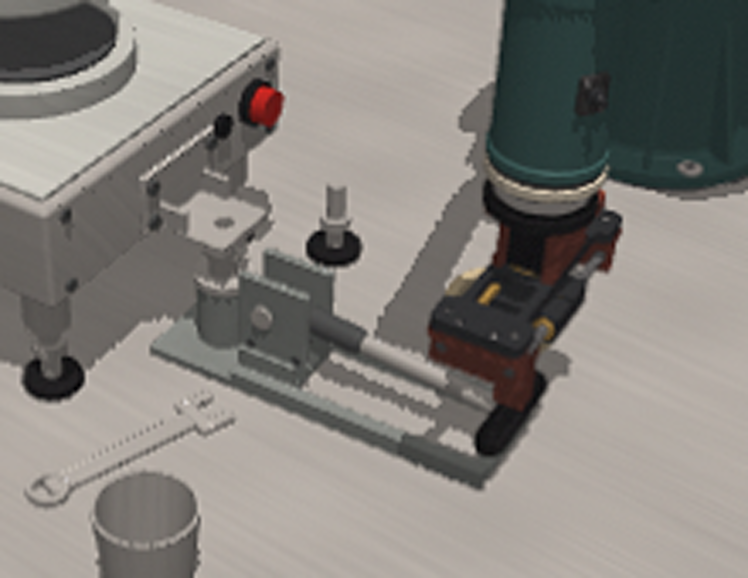

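```bash
cat >> h.py <<'E'
def up():
    for e in [.26,.434]: servo_line(arc(e),quat(YJ),rate=.1)
    servo_line(arc(.434,.006),quat(YJ),rate=.05); sleep(.3)
E
python3 - <<'E'
from h import *
F0=np.load('F0.npy');up();print(current_force()-F0)
down(F0=F0);sleep(.2);print(current_force()-F0,current_clock())
s=snap('scene','s7');cv2.imwrite('pics/s7c.png',cv2.resize(s['image'][100:270,240:460],None,fx=3.4,fy=3.4,interpolation=cv2.INTER_CUBIC))
E
```

```text
[0.9559785  0.97319076 0.24956702]
0.368 False 0.144 [3.1 3.3 6. ]
0.303 False 0.1317 [0.6 4.1 5.8]
0.238 False 0.1192 [0.3 3.2 5.1]
0.172 False 0.1064 [0.6 3.1 4. ]
0.106 False 0.0939 [-0.2  5.5 10.1]
0.041 False 0.081 [-1.4  7.9 11.9]
-0.025 False 0.0682 [-0.6  8.1 11.9]
-0.09 False 0.055 [ 0.1  7.8 11.2]
[-1.46854677  8.55202634 11.47786569] 26.8917
```

View pics/s7c.png

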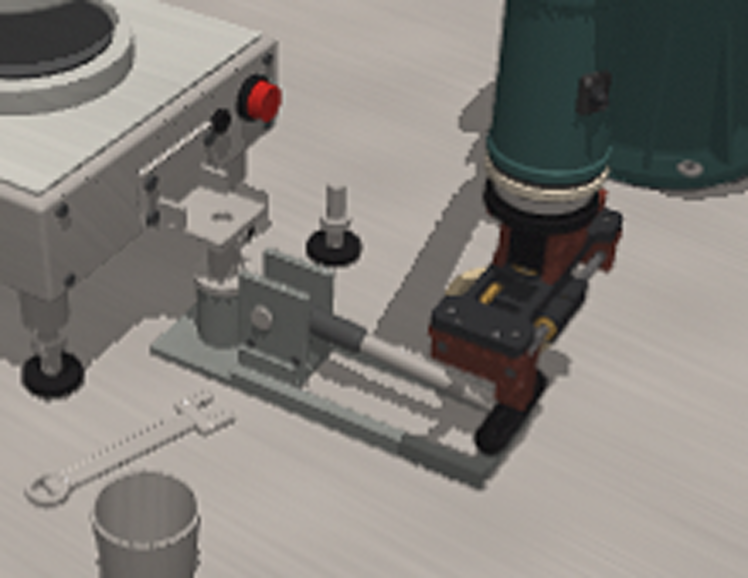

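The press is already lifting, with the load rising to about 12 N from mid-stroke. One more full stroke will give some margin.

```bash
python3 - <<'E'
from h import *
F0=np.load('F0.npy');up();print(current_force()-F0)
c=snap('scene','s8a')
down(F0=F0);sleep(.5);print(current_force()-F0,current_clock())
s=snap('scene','s8');cv2.imwrite('pics/s8c.png',cv2.resize(s['image'][100:270,240:460],None,fx=3.4,fy=3.4,interpolation=cv2.INTER_CUBIC))
t=snap('top','t8');cv2.imwrite('pics/t8c.png',cv2.resize(t['image'][180:280,200:400],None,fx=4,fy=4,interpolation=cv2.INTER_CUBIC))
for n,cc in (('up',c),('down',s)):
    P=cloud(cc); 
    Q=P.reshape(-1,3); 
    m=(abs(Q[:,0]-.53)<.024)&(abs(Q[:,1]+.112)<.014)&(Q[:,2]>.1)&(Q[:,2]<.14); print(n,m.sum(),np.median(Q[m,2]))
E
```

```text
[ 1.91924452 -0.2375693  -0.13370483]
0.368 False 0.1437 [2.6 1.7 3.5]
0.303 False 0.1318 [2.1 3.8 4.7]
0.238 False 0.1198 [-1.3  5.6 12.7]
0.172 False 0.1072 [-1.9  8.9 13.6]
0.106 False 0.0944 [-1.3 11.7 13.3]
0.041 False 0.0813 [-0.7  8.8 12.3]
-0.025 False 0.0682 [-0.4  8.6 11.9]
-0.09 False 0.055 [ 0.5  8.8 11.5]
[ 0.52413793  8.32977293 11.12346257] 32.875
up 120 0.11404277568230134
down 146 0.12245071470687435
```

View pics/s8c.png

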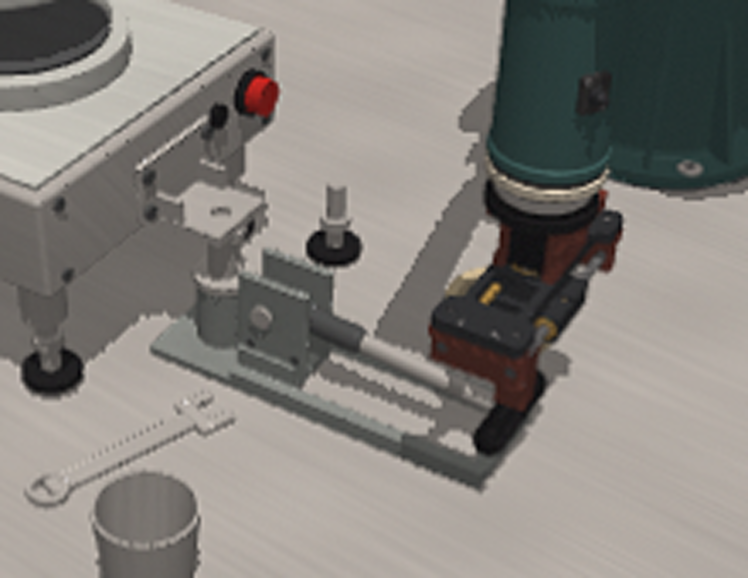

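View pics/t8c.png

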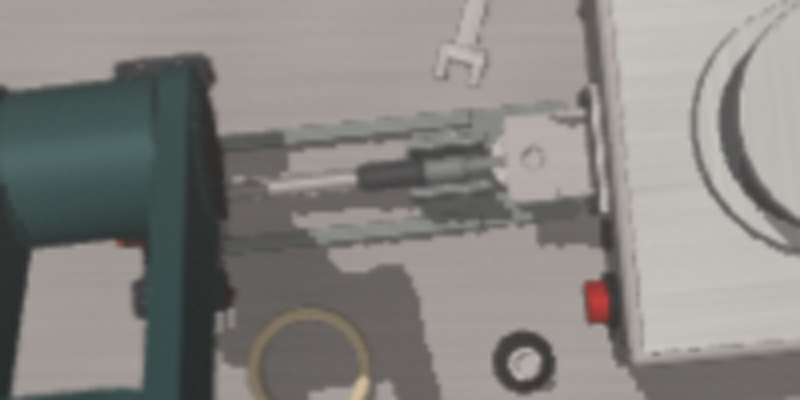

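```bash
python3 - <<'E'
from h import *
sleep(.3);print(current_force()-np.load('F0.npy'),current_position(),abs(np.array(current_qvel())).max(),current_clock())
close_job()
E
```

```text
[-0.99530664  8.3628608  10.94054197] [0.50538186 0.13243444 0.05513694] 0.002090693251833602 33.275
the job is handed in; nothing more can be done
```

I stood the jack under the lug, let go of it, and pumped three strokes. I handed in at 33.3 s of the 72 s allowed, with the handle still held down; no verdict was reported.

- **Placement:** the jack's corners and grip in the pictures matched the intended pose, with the saddle under the hole, to about 3 mm. The top view still showed the saddle filling the hole after the last stroke.
- **Pumping:** the first stroke was unloaded at about 4–5 N. The load came on halfway through the second. The highest force I read was about 18 N, against the 45 N limit.
- **Lift:** the range camera put the lug about 8.4 mm higher with the handle down than with it up. That figure rests on one camera's depth readings.
- **Hold:** just before hand-in the arm was still and pressing the handle with about 11 N downward, plus 8 N sideways. The fingertips were about 2 mm above where the handle's stop should be.
- **Surroundings:** in the last pictures I saw no arm contact with the press. The spanner, spare foot, cup and tape showed no visible movement. The jar was outside the last close-ups, so I did not re-check it.

No check failed. The one disagreement was before placing, when the two cameras differed by about 17 mm on the saddle's position in x. I trusted the top view because it agreed with the arm's own position to 2 mm, and the checks after placing supported it.

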